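Fit the swing strap of a hold-down clamp and set its nut a quarter turn slack

TASK

Set up the hold-down for the wooden doming block: drop the eye of the loose strap over the locating pin of the heel post, swing the strap in under the raised knurled nut until its side notch is home round the threaded stud, and let it lie flat with its nose on the block. Screw the nut down until it bottoms on the strap, then back it off a quarter turn, so that the block can still be shifted for lining up, and finish with the nut held in the gripper at that setting so that it cannot creep. Do not shove the block about or disturb the hammer and the two beaten blanks.

Things in the scene. Friction and masses are not known exactly. Their poses are not given: they have to be found in the camera images.
- fixture: dark grey steel base plate 100 x 245 x 10 mm, fixed on the bench, long along own y. Origin: its underside on the stud's axis, z up. In its frame: threaded stud 16 mm thick at (0, 0), top 115 mm above the bench; heel post 26 mm thick at (0, -100 mm) with the locating pin; doming block at about (0, +75 mm); low bolt heads at x = +-38 mm, y = -115 and 0 mm
- pin_shoulder (a point): centre of the heel post's flat shoulder at the foot of the locating pin, 60 mm above the bench; axes as the fixture's. The pin is 12 mm thick and stands 26 mm above this point, its last 6 mm tapered
- stud_seat (a point): point on the stud's axis 60 mm above the bench, level with the shoulder and with the block's top; axes as the fixture's
- strap: loose flat steel strap 38 mm wide (own x -19 to +19 mm), 10 mm thick, 0.38 kg, flat at the start. Origin: on the axis of its eye, at the underside, z up; own +y runs to the nose (y -40 to +155 mm, tapered past 121). Grip it across its width at about y = 50 mm, near its balance (full width up to y = 80 mm). Fitted, its axes are parallel to the fixture's, its underside 60 mm above the bench
- strap_eye (a point): centre of the strap's eye, a through hole 15 mm wide, at its underside; axes as the strap's. Lower it on the pin with the strap turned 0.6 to 0.8 rad anticlockwise (seen from above) from its fitted direction, so that it passes beside the nut and the block
- strap_notch (a point): centre of the strap's side notch at its underside, 100 mm from the eye; axes as the strap's. Notch 22 mm wide, open to the strap's +x side, closed at x = -11 mm. It goes round the stud as the strap swings clockwise about the pin, held 1 to 2 mm above the shoulder to pass over the block and under the washer
- clamp_washer: flat steel washer 40 mm across and 4 mm thick under the nut; it rides up and down the stud with the nut without turning. Origin: centre of its underside, at the start about 74 mm above the bench, 3.6 to 4.4 mm over the top of the fitted strap, which goes below it. It carries the nut
- clamp_nut (a joint): angle (rad) of the dark knurled nut, 0 at the top of its travel, growing as it turns clockwise seen from above, which screws it down 10 mm a turn; 0.2 to 0.7 at the start. Hard stop at 3.2, washer tight on the fitted strap (first touch at about 2.95); a quarter turn back from the stop is 1.63. Stays where it is left, turns at 0.05 N m, takes 2 or 3 grasps
- nut_grip (a point): on the nut's axis at mid height of its knurled rim, 41 mm across and 20 mm high (10 mm below to 10 mm above this point), 16 mm above the washer's underside. The stud stands up through the nut to 115 mm above the bench
- doming_block: beech doming block 68 x 68 x 50 mm with a hollow in its top, loose, 0.36 kg, standing on the base plate beyond the stud, its top 60 mm above the bench. Origin: centre of its underside. The nose of the fitted strap overlaps its near edge by about 14 mm
- hammer_ball_s: ball-pein hammer 250 mm long lying on the bench nearest the robot, bystander; origin at mid length
- blank_c: beaten sheet-metal blank 77 x 92 x 18 mm lying to the right beyond the strap, bystander; origin: centre of its underside
- blank_d: beaten sheet-metal blank 74 x 102 x 18 mm lying to the left of the fixture, bystander; origin: centre of its underside
Mind the look-alikes: they are no part of the job. Of the things that look like the strap, the larger one is meant.

How it is judged:
On the way, in this order (a step that is already met when the one before it is completed fails the run):
1. the strap's eye is down over the locating pin (within 3 mm of its axis, underside less than 10 mm above the shoulder) (horizontal distance between strap_eye and pin_shoulder below 0.003 m and z of strap_eye in the frame of pin_shoulder between -0.003 and 0.01 m), for 0.1 s.
2. the strap lies flat on the shoulder and the block, let go, with the stud home in its notch (centres within 6 mm) under the washer (horizontal distance between strap_eye and pin_shoulder below 0.003 m and z of strap_eye in the frame of pin_shoulder below 0.002 m and horizontal distance between strap_notch and stud_seat below 0.006 m and angle between strap's own z axis and vertical below 0.03 rad and z of strap_notch in the frame of clamp_washer below -0.009 m and contact force between the fingers and strap below 0.1 N), for 0.2 s.
3. the nut is screwed down until it bottoms: within 0.12 rad of its stop, the washer bearing on the strap (value of joint clamp_nut above 3.08 rad and contact force between clamp_washer and strap above 1 N), for 0.1 s.
At the end, for the whole second after the job is handed in: Nut held still in the fingers (over 2 N) 1.57 +-0.35 rad back from its stop, washer clear of the strap; strap untouched, flat on the shoulder and block, eye on the pin, stud in its notch (within 6 mm); block within 12 mm of its start (value of joint clamp_nut between 1.28 and 1.98 rad and velocity of joint clamp_nut between -0.1 and 0.1 rad/s and contact force between the fingers and clamp_washer above 2 N and contact force between clamp_washer and strap below 0.3 N and horizontal distance between strap_eye and pin_shoulder below 0.003 m and z of strap_eye in the frame of pin_shoulder below 0.002 m and horizontal distance between strap_notch and stud_seat below 0.006 m and angle between strap's own z axis and vertical below 0.03 rad and contact force between the fingers and strap below 0.1 N and distance of doming_block from where it was at the start of the episode below 0.012 m); the arm keeps its last pose, push and grip.
It fails at once if the doming block is shoved more than 20 mm or tipped (distance of doming_block from where it was at the start of the episode above 0.02 m or angle between doming_block's own z axis and vertical above 0.15 rad).
It fails at once if the hammer or a blank is moved more than 30 mm (distance of any of hammer_ball_s, blank_c, blank_d from where it was at the start of the episode above 0.03 m).
It also fails if it takes over 67 s, if anything falls off the work surface, if the arm or the gripper's body presses on something with over 40 N, if the wrist force passes 120 N, or if a joint passes its speed limit or range.

ROBOT

A 6-joint arm with a two-finger parallel gripper is mounted at the origin on the work surface; the furniture and walls round the work are solid. World frame = base frame: x ahead of the robot, y to its left, z up, the work surface at z = 0. Lengths are in m, angles in rad, forces in N, time in s.
With the tool pointing down it reaches from about 0.35 to 0.975 m from the base axis. Payload 4.9 kg.
Tool frame: the origin (TCP) lies midway between the tips of the shut fingers; the grasp point (between the pads) lies 19 mm behind it; z points along the fingers, y is the line along which they close (so a half turn about z gives the same grasp; the last joint's range is limited). The gripper opens to 85 mm and grips with 20 to 120 N. Pads are 22 mm wide; open, the fingers measure 114 mm over their backs; the gripper's body (76 mm by 85 mm) begins 54 mm behind the grasp point. The pads swing forward as they close: fully open they stand 13 mm farther back than shut.
Start: joints at [-1.293, 0.053, 1.613, -0, 1.476, -0.119], TCP at [0.242, -0.576, 0.231] pointing down, gripper open.
Joint ranges: [-3.01, 3.01], [-1.01, 2.22], [0.06, 2.58], [-1.02, 4.17], [0.09, 2.62], [-3.14, 3.14]. Speed limits (rad/s): [2.57, 2.57, 3.14, 3.14, 3.14, 3.14].

INTERFACE

Orientations are given as a unit quaternion [w, x, y, z].
In Python, from plant import manip gives the robot as it stands.
- The arm moves only by the tool move_arm, never from a script. Its argument "increments" is one flat list of numbers, 5 for each row, row after row: the shift along the tool's x, y, z in mm, then the turn about the tool's z in rad, then the opening, from 0 (shut) to 1 (fully open). In form: [tx, ty, tz, spin, jaw, tx, ty, tz, spin, jaw, ...]. A call has 1 to 8 rows; each row shifts and turns the commanded pose from where the row before left it, along the tool's axes as they then stand; what a row does not reach is not made up. A row lasts 1/12 s, in which the tool goes at most 41.7 mm and 7.16 degrees, less where a joint would pass 70% of its speed; a pose out of reach is approached as far as the arm can. A call with a gripper value outside its range is refused whole. The fingers move at their own pace and stop on an object; the grip force is fixed at half the most. Time passes only in rows, so rows that do not move let the fingers close. It gives the time, the measured TCP pose, the force, the opening and the grip force at its end, in the units of the state.
- manip.state(): the state, without advancing time (a new reading comes with each control period).
- manip.grab_frame(name): name is "side" or "top"; returns a dict with "image" (480x640x3 uint8, blue, green, red), "fov_y" (degrees; the focal length in pixels is half the picture's height over the tangent of half this angle, whatever the lens; pixels are square), "cx", "cy" (the principal point, pixels), "k1" (the pictures are not rectified: a ray, as slopes to the right and down, at radius r is drawn at 1 + k1 r^2 times it, then the intrinsics apply), "eye" and "rotation" of the camera in the world. Camera axes: x right, y down, z forward; pixel columns grow to the right and rows downward; lengths in m; the calibration is good to about 2 mm. A picture is of the moment at which its call begins. There is no depth.
- manip.job_done(): hands the job in; it is judged then, once.
The state is a dict: "time": time; "joint_pos": joint angles; "joint_vel": joint speeds; "joint_efforts": joint torques, N m; "tool_pos": TCP position; "tool_rot": TCP orientation; "contact_force": force on the tool from outside, world axes, zero at the start; "ft_torque": the same for the moment, N m; "gripper_width": opening from 0.0 (shut) to 1.0 (fully open); "grasp_force": force on a finger pad.
Only numpy, scipy, OpenCV 4.12 (cv2) and the standard library are available. Lean on these libraries where they do the work, as an engineer would, in place of code of your own. Each camera call takes 0.05 s, during which the arm holds its last target. There are 200 camera calls.

## Working session

There is one attempt and no reset: what is moved stays moved. The work goes in short steps, Python scripts to look and compute and a tool call to move; the robot and the scene stay as the last step left them, time stands still between calls to the robot, and variables do not carry over. Pictures are saved under pics/ and viewed, at most 10 in all, crops included, and the job is handed in when it is done.

Besides the shell and the picture viewer there is one more tool, called after ">>>" by a JSON object that holds its "name" and its "arguments". move_arm: Moves the arm, as the interface text tells. Its arguments: {"type":"object","properties":{"increments":{"type":"array"}},"required":["increments"]}

```bash
ls; mkdir -p pics; cat > h.py <<'E'
import numpy as np, cv2
from plant import manip
def grab(n):
    f=manip.grab_frame(n); return f
def ray(f,u,v):
    h=f["image"].shape[0]; F=h/2/np.tan(np.radians(f["fov_y"])/2)
    xd,yd=(u-f["cx"])/F,(v-f["cy"])/F
    x,y=xd,yd
    for _ in range(20):
        s=1+f["k1"]*(x*x+y*y); x,y=xd/s,yd/s
    d=np.array(f["rotation"])@np.array([x,y,1.]); return np.array(f["eye"]),d
def onz(f,u,v,z):
    e,d=ray(f,u,v); return e+d*(z-e[2])/d[2]
def proj(f,p):
    h=f["image"].shape[0]; F=h/2/np.tan(np.radians(f["fov_y"])/2)
    c=np.array(f["rotation"]).T@(np.array(p)-np.array(f["eye"])); x,y=c[0]/c[2],c[1]/c[2]
    s=1+f["k1"]*(x*x+y*y); return np.array([f["cx"]+F*x*s,f["cy"]+F*y*s])
E
python3 - <<'E'
from h import *
for n in("top","side"):
    f=grab(n); cv2.imwrite(f"pics/{n}0.png",f["image"]); print(n,f["fov_y"],f["cx"],f["cy"],f["k1"],f["eye"],np.round(f["rotation"],4).tolist())
print(manip.state())
E
```

```text
pics
top 56.20286892354587 315.592422078728 247.25993321088816 0.011274267127301727 [0.41361652 0.03655262 0.97299148] [0.0342, -0.7042, 0.7079, -0.043]
side 55.92916563257432 323.55783812180005 242.06454147712253 0.027396642550384213 [ 0.52608806 -0.70971409  0.61218773] [-0.4624, 0.8866, 0.0044, -0.0086]
{'time': 0.1, 'joint_pos': array([-1.29300176e+00,  5.33064465e-02,  1.61420655e+00,  2.63179210e-05,
        1.47600072e+00, -1.19002628e-01]), 'joint_vel': array([ 0.00025489, -0.00114321, -0.00204232,  0.00141136,  0.00010686,
        0.00137387]), 'joint_efforts': array([ 9.12613323e-04, -3.94902849e+01, -3.71363854e+01, -1.45405079e-04,
        3.86260843e-03, -3.10273354e-07]), 'tool_pos': array([ 0.24138577, -0.57587138,  0.23014651]), 'tool_rot': array([-9.58542388e-04,  9.80383266e-01,  1.97098270e-01, -6.31246474e-05]), 'contact_force': array([ 0.06599772, -0.95470336,  0.61016625]), 'ft_torque': array([-1.49214852e-02, -3.41818250e-02, -7.10556386e-05]), 'grasp_force': 0.0, 'gripper_width': 0.9989539068019165}
```

```bash
cat > fix.py <<'E'
s=open('h.py').read()
s=s.replace('    f=manip.grab_frame(n); return f','    f=manip.grab_frame(n); f["rotation"]=R.from_quat(f["rotation"],scalar_first=True).as_matrix(); return f').replace('import manip','import manip\nfrom scipy.spatial.transform import Rotation as R')
open('h.py','w').write(s)
E
python3 fix.py; rm fix.py
```

```text
(no output)
```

View pics/top0.png

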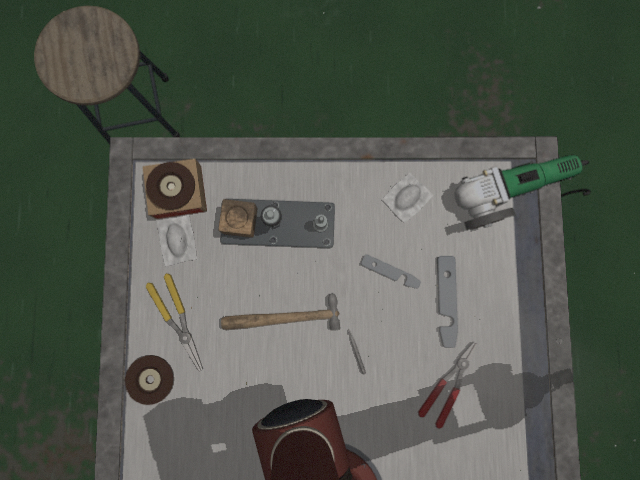

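View pics/side0.png

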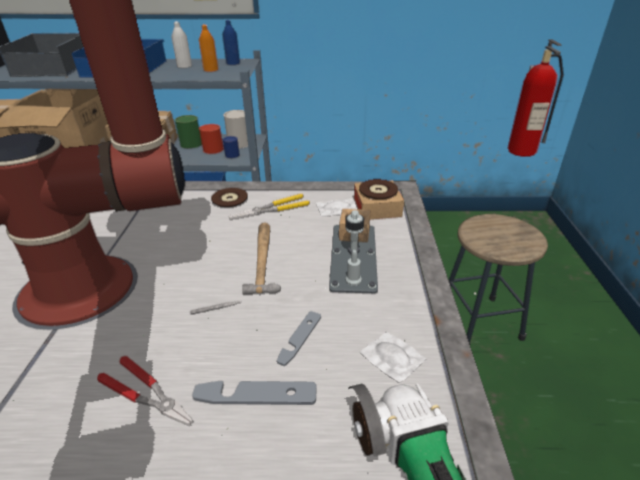

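```bash
python3 - <<'E'
from h import *
t=grab("top"); s=grab("side")
np.save("top.npy",t,allow_pickle=True)
c=cv2.resize(t["image"][185:255,205:345],None,fx=5.5,fy=5.5,interpolation=cv2.INTER_CUBIC)
cv2.imwrite("pics/c_top.png",c)
c=cv2.resize(s["image"][195:300,315:395],None,fx=5.5,fy=5.5,interpolation=cv2.INTER_CUBIC)
cv2.imwrite("pics/c_side.png",c)
for n,f,(u0,v0,u1,v1) in(("top",t,(430,250,465,352)),("side",s,(185,372,325,412))):
    g=cv2.cvtColor(f["image"],cv2.COLOR_BGR2GRAY)[v0:v1,u0:u1]
    th,m=cv2.threshold(g,0,255,cv2.THRESH_BINARY_INV|cv2.THRESH_OTSU)
    cs,_=cv2.findContours(m,cv2.RETR_CCOMP,cv2.CHAIN_APPROX_NONE)
    cs=sorted(cs,key=cv2.contourArea)[-3:]
    print(n,th)
    for k in cs:
        P=np.array([onz(f,u+u0,v+v0,.010)[:2] for u,v in k[:,0,:]],np.float32)*1000
        M=cv2.moments(P.reshape(-1,1,2)); r=cv2.minAreaRect(P)
        print(cv2.contourArea(k),"cen",M["m10"]/M["m00"],M["m01"]/M["m00"],"rect",r)
E
```

```text
top 129.0
4.5 cen 300.0743385530302 -285.12865393006814 rect ((299.5247802734375, -285.6012878417969), (4.345691204071045, 9.030254364013672), 43.028968811035156)
19.0 cen 460.2777065385948 -253.25517043474056 rect ((460.2759704589844, -253.2547149658203), (11.954133987426758, 9.266294479370117), 43.815452575683594)
1623.5 cen 408.5803229555308 -254.2623737289231 rect ((402.7615661621094, -252.79786682128906), (46.300148010253906, 192.62815856933594), 89.71973419189453)
side 164.0
32.0 cen 460.2023295100348 -260.64514134758207 rect ((460.1955261230469, -260.63092041015625), (11.749662399291992, 9.962420463562012), 52.14441680908203)
2488.0 cen 408.9624867924306 -261.18897809391194 rect ((402.86431884765625, -260.3829650878906), (195.685302734375, 42.7536506652832), 0.2356370985507965)
```

View pics/c_top.png

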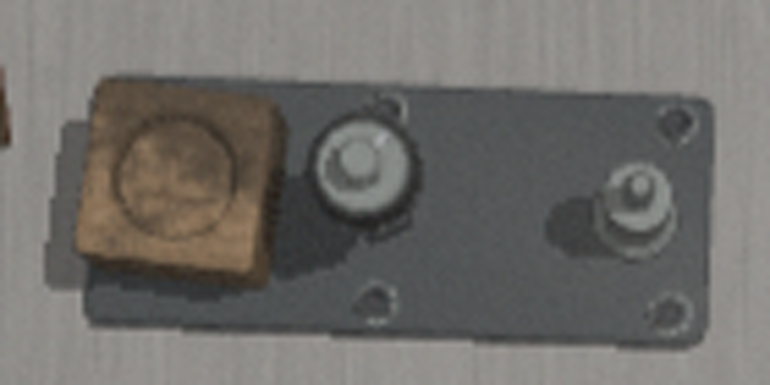

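View pics/c_side.png

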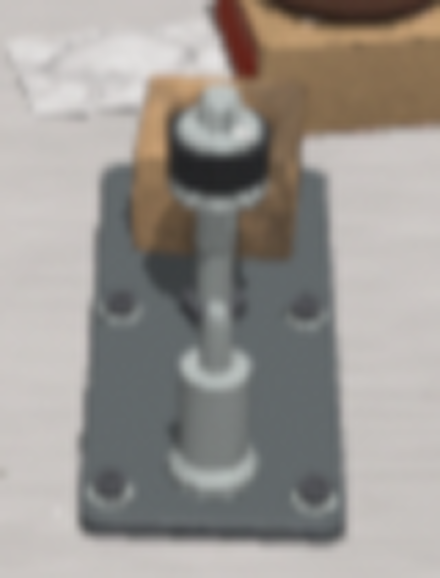

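```bash
python3 - <<'E'
from h import *
t=grab("top"); s=grab("side")
T=lambda a,b:((a+.5)/5.5-.5+205,(b+.5)/5.5-.5+185)
S=lambda a,b:((a+.5)/5.5-.5+315,(b+.5)/5.5-.5+195)
def tri(pt,ps):
    (e1,d1),(e2,d2)=ray(t,*pt),ray(s,*ps); d1/=np.linalg.norm(d1); d2/=np.linalg.norm(d2)
    k=np.linalg.lstsq(np.c_[d1,-d2],e2-e1,rcond=None)[0]; a,b=e1+k[0]*d1,e2+k[1]*d2
    return np.round((a+b)/2*1000,1),np.round((a-b)*1000,1)
print("pin top",tri(T(638,180),S(217,302)))
print("shoulder",tri(T(638,199),S(215,367)))
print("stud top",tri(T(360,158),S(222,92)))
# plate
img=t["image"]; hsv=cv2.cvtColor(img,cv2.COLOR_BGR2HSV)
g=cv2.cvtColor(img,cv2.COLOR_BGR2GRAY)
for n,f,box,z in(("top",t,(205,185,345,255),.01),("side",s,(320,215,390,300),.01)):
    u0,v0,u1,v1=box
    b=f["image"][v0:v1,u0:u1].astype(int)
    m=((b.max(2)<115)&(b[...,0]-b[...,2]>2)).astype(np.uint8)*255
    m=cv2.morphologyEx(m,cv2.MORPH_CLOSE,np.ones((3,3)))
    k=max(cv2.findContours(m,cv2.RETR_EXTERNAL,cv2.CHAIN_APPROX_NONE)[0],key=cv2.contourArea)
    P=np.array([onz(f,u+u0,v+v0,z)[:2] for u,v in k[:,0,:]],np.float32)*1000
    print(n,cv2.contourArea(k),cv2.minAreaRect(P))
    for lo,hi in((.2,.5),):
        pass
# plate edges from crop corners (top), at z=10
C=[onz(t,*T(*c),.01)[:2]*1000 for c in((97,74),(712,97),(705,350),(85,325))]; print(np.round(C,1).tolist())
C=[onz(s,*S(*c),.01)[:2]*1000 for c in((103,168),(327,170),(345,530),(80,525))]; print(np.round(C,1).tolist())
E
```

```text
pin top (array([569.8,  14.9,  88.8]), array([1.6, 0.1, 0.3]))
shoulder (array([568.8,  14.3,  59.7]), array([-0.4, -0. , -0.1]))
stud top (array([573.9, 113.1, 117.3]), array([-0.3, -0. , -0.1]))
top 2875.5 ((572.9871826171875, 106.16425323486328), (240.9029998779297, 98.1712646484375), 87.88482666015625)
side 1774.5 ((572.5174560546875, 99.55982971191406), (241.42672729492188, 96.26788330078125), 87.37433624267578)
[[627.9, 226.7], [617.9, -16.5], [517.0, -12.8], [527.9, 229.7]]
[[528.6, 225.9], [628.4, 224.1], [616.6, -18.6], [519.7, -16.2]]
```

>>> {"name": "move_arm", "arguments": {"increments": [28,-23,15,0,1,28,-23,15,0,1,28,-23,15,0,1,28,-23,15,0,1,28,-23,15,0,1,28,-23,15,0,1,28,-23,15,0,1,28,-23,15,0,1]}}

```text
time: 0.97
tool_pos: [0.3775, -0.3186, 0.1108]
tool_rot: [0.0, 0.98, 0.197, 0.0]
contact_force: [1.1, -0.2, -0.5]
gripper_width: 0.999
grasp_force: 0.0
```

>>> {"name": "move_arm", "arguments": {"increments": [28,-23,10,0,1,28,-23,10,0,1,0,0,0,-0.12,1,0,0,0,-0.12,1,0,0,0,-0.12,1,0,0,0,-0.12,1,0,0,0,-0.12,1,0,0,0,-0.12,1]}}

```text
time: 1.63
tool_pos: [0.411, -0.256, 0.0914]
tool_rot: [0.0, 0.846, 0.532, 0.0]
contact_force: [0.3, 0.5, -0.6]
gripper_width: 0.999
grasp_force: 0.0
```

>>> {"name": "move_arm", "arguments": {"increments": [0,0,0,-0.12,1,0,0,0,-0.12,1,0,0,0,-0.12,1,0,0,0,-0.12,1,0,0,0,-0.12,1,0,0,0,-0.12,1,0,0,0,-0.12,1,0,0,0,-0.12,1]}}

```text
time: 2.3
tool_pos: [0.4109, -0.2561, 0.0913]
tool_rot: [0.0, 0.505, 0.863, 0.0]
contact_force: [0.3, 0.1, -0.1]
gripper_width: 1.001
grasp_force: 0.0
```

>>> {"name": "move_arm", "arguments": {"increments": [0,0,0,-0.12,1,0,0,0,-0.12,1,0,0,0,-0.12,1,0,0,0,-0.12,1,0,0,0,-0.12,1,0,0,0,-0.12,1,0,0,0,-0.12,1,0,0,0,-0.12,1]}}

```text
time: 2.97
tool_pos: [0.4109, -0.2561, 0.0914]
tool_rot: [0.0, 0.049, 0.999, -0.0]
contact_force: [-0.3, 0.5, 0.4]
gripper_width: 1.0
grasp_force: 0.0
```

>>> {"name": "move_arm", "arguments": {"increments": [0,0,25,-0.1,1,0,0,25,0,1,0,0,20,0,1,0,0,14,0,1,0,0,5,0,1,0,0,0,0,1]}}

```text
time: 3.47
tool_pos: [0.4099, -0.2552, 0.0009]
tool_rot: [-0.001, 0.002, 1.0, 0.001]
contact_force: [-0.9, 0.4, 0.4]
gripper_width: 0.997
grasp_force: 0.0
```

>>> {"name": "move_arm", "arguments": {"increments": [0,0,0,0,0,0,0,0,0,0,0,0,0,0,0,0,0,0,0,0,0,0,0,0,0,0,0,0,0,0,0,0,0,0,0,0,0,0,0,0]}}

```text
time: 4.13
tool_pos: [0.4119, -0.257, 0.004]
tool_rot: [0.001, 0.002, 1.0, -0.001]
contact_force: [-0.2, 0.9, 7.4]
gripper_width: 0.418
grasp_force: 59.9
```

```bash
python3 - <<'E'
from h import *
s=grab("side"); c=cv2.resize(s["image"][330:430,175:335],None,fx=5,fy=5,interpolation=cv2.INTER_CUBIC); cv2.imwrite("pics/g.png",c)
st=manip.state(); print(st["time"],st["gripper_width"],st["grasp_force"],st["tool_pos"],st["tool_rot"],st["contact_force"])
E
```

```text
4.1833 0.41898015962538676 59.936603307724 [ 0.4119043  -0.25699869  0.00400561] [ 9.32969072e-04  2.36095233e-03  9.99996379e-01 -8.92591927e-04] [-1.59076499 -0.45360907  6.93601713]
```

View pics/g.png

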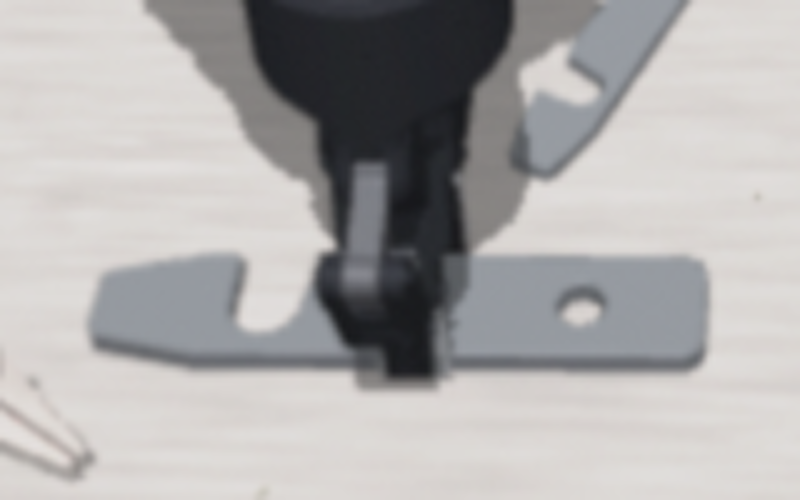

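>>> {"name": "move_arm", "arguments": {"increments": [0,0,-10,0,0,0,0,-30,0,0,0,0,-40,0,0,0,0,-40,0,0,-10,25,-4,0,0,-13,32,0,0,0,-13,32,0,0,0,-13,32,0,0,0]}}

```text
time: 4.85
tool_pos: [0.4603, -0.1339, 0.1266]
tool_rot: [0.0, 0.003, 1.0, 0.0]
contact_force: [0.2, -0.3, -3.3]
gripper_width: 0.416
grasp_force: 61.1
```

>>> {"name": "move_arm", "arguments": {"increments": [-13,32,0,0,0,-13,32,0,0,0,-13,32,0,0,0,-13,32,0,0,0,-13,32,0,0,0,-12,29,0,0,0,0,0,0,0.11,0,0,0,0,0.11,0]}}

```text
time: 5.52
tool_pos: [0.5379, 0.0553, 0.1259]
tool_rot: [-0.001, 0.113, 0.994, -0.0]
contact_force: [-0.2, -0.7, -2.6]
gripper_width: 0.419
grasp_force: 61.3
```

>>> {"name": "move_arm", "arguments": {"increments": [0,0,0,0.11,0,0,0,0,0.11,0,0,0,0,0.11,0,0,0,0,0.12,0,0,0,0,0.12,0,0,0,0,0.12,0,0,0,0,0,0,0,0,0,0,0]}}

```text
time: 6.18
tool_pos: [0.5378, 0.0533, 0.126]
tool_rot: [-0.0, 0.44, 0.898, -0.0]
contact_force: [-0.3, 0.4, -3.8]
gripper_width: 0.413
grasp_force: 61.3
```

```bash
python3 - <<'E'
from h import *
t=grab("top");s=grab("side")
a=cv2.resize(t["image"][170:270,250:370],None,fx=4,fy=4,interpolation=cv2.INTER_CUBIC)
b=cv2.resize(s["image"][180:280,300:380],None,fx=4,fy=4,interpolation=cv2.INTER_CUBIC)
cv2.imwrite("pics/hov.png",np.hstack([a,b]))
st=manip.state(); q=st["tool_rot"]; print(st["time"],st["gripper_width"],st["tool_pos"],2*np.arctan2(q[2],q[1]),q,st["joint_pos"],st["contact_force"])
E
```

```text
6.2833 0.41731490956794676 [0.53801767 0.0533464  0.12611091] 2.229178433534877 [-2.76301276e-04  4.40546274e-01  8.97729854e-01 -1.14434706e-04] [-3.88523448e-02 -5.89909340e-02  1.90536998e+00  1.53462689e-05
  1.29581154e+00 -6.97238623e-01] [ 1.18894147 -0.26904351 -2.3092702 ]
```

View pics/hov.png

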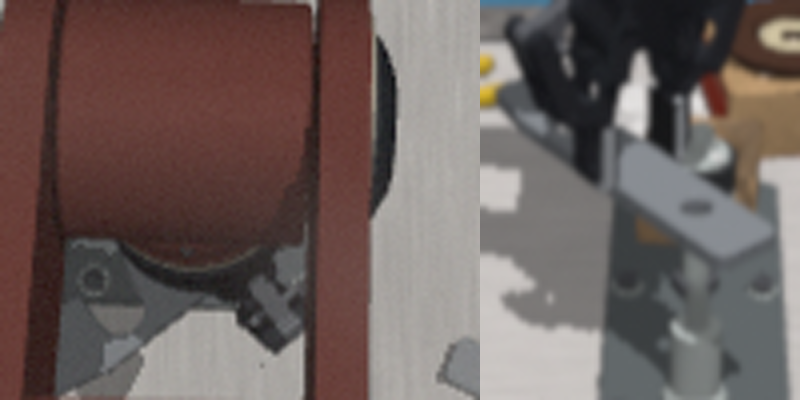

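```bash
python3 - <<'E'
from h import *
s=grab("side")
g=cv2.cvtColor(s["image"],cv2.COLOR_BGR2GRAY)
sub=g[222:242,340:372]; 
for r in sub: print(' '.join('%3d'%x for x in r))
p=np.array([.5676,.0150])
for z in(.122,.132): print(proj(s,[*p,z]))
# ellipse of visible hole: blob darker than 110
c=onz(s,353.9,231.9,.127); print(c)
E
```

```text
140 140 140 140 140 140 140 140 139 139 138 140 133 129 134 142 140 127 113 100  78  60  50  58  89 106 108 106 106 130 177 192
140 140 140 141 140 140 140 140 140 140 140 139 133 121 107  94  85  74  66  60  51  44  43  56  88 105 108 107 108 130 175 190
140 140 140 140 140 140 140 140 140 140 140 140 138 132 117  96  75  59  46  40  40  39  40  55  84  98 102 111 112 125 166 184
140 140 140 140 140 140 140 140 140 140 140 140 140 139 134 123 108  90  66  48  40  38  40  54  81  91  98 113 115 114 140 156
140 140 140 139 140 140 140 140 140 140 140 140 140 140 139 137 132 121 103  75  55  44  44  61  82  90  97 111 114 101 110 119
140 140 140 140 139 140 140 140 140 140 140 140 141 141 141 140 139 137 128 111  90  68  62  79  90  91  96 107 110  97  99 103
139 140 140 140 140 140 140 140 140 140 140 139 139 140 139 138 138 138 139 132 121 105  94 104 104  96  94  99 104  97 100 102
136 138 140 140 140 140 139 140 140 139 137 132 130 129 127 127 129 133 138 139 137 130 123 122 116 102  92  93  99  97 100 102
124 133 138 139 140 140 140 140 139 137 126 114 110 109 107 106 110 119 131 
[... 850 characters left out ...]
2  94 110 123 133 138 139 140 140 141 140 140 140 140 140 140 140 140 140 140 140 140 140 140 139
 78  81  82  82  81  79  78  78  80  86 101 118 130 136 139 139 140 140 140 140 140 140 140 140 140 140 140 140 140 139 137 134
 76  79  79  79  79  80  78  77  75  75  80  96 113 124 133 138 140 140 140 140 140 140 140 140 140 140 139 139 138 135 128 120
 69  72  71  72  73  74  73  72  72  71  73  81  91 104 118 130 137 139 139 140 140 140 140 140 140 139 137 134 127 119 110 101
 64  64  64  64  66  66  66  66  66  68  72  78  81  85  98 113 125 133 138 140 140 140 140 139 137 134 127 119 107 100  95  92
[353.77771763 235.45729707]
[353.91873284 231.14300506]
[0.567892   0.01989457 0.127     ]
```

```bash
python3 - <<'E'
from h import *
f=grab("side"); s=cv2.imread("pics/side0.png"); g=cv2.cvtColor(s,cv2.COLOR_BGR2GRAY).astype(float)
def edges(row,lo,hi):
    r=g[row,lo:hi]; d=np.diff(r); d=(d); i,j=d.argmax(),d.argmin()
    def sub(k):
        if 0<k<len(d)-1:
            w=np.abs(d[k-1:k+2]); return (w*np.arange(k-1,k+2)).sum()/w.sum()+.5+lo
        return k+.5+lo
    return sub(i),sub(j)
for row in list(range(249,260))+list(range(263,277,2)):
    a,b=edges(row,342,370); print(row,round(a,2),round(b,2),"c",round((a+b)/2,2))
for p in([.5691,.0143,.086],[.5691,.0143,.080],[.5691,.0143,.06],[.5691,.0143,.03]): print(proj(f,p))
print("top pin proj")
t=grab("top"); gt=cv2.cvtColor(cv2.imread("pics/top0.png"),cv2.COLOR_BGR2GRAY)
for p in([.5691,.0143,.086],[.5691,.0143,.06]): print(proj(t,p))
print(gt[211:233,311:331])
E
```

```text
249 351.6 356.33 c 353.97
250 352.24 355.78 c 354.01
251 352.27 356.32 c 354.29
252 351.59 356.33 c 353.96
253 351.6 356.35 c 353.98
254 351.72 356.4 c 354.06
255 351.92 356.47 c 354.19
256 351.9 356.46 c 354.18
257 352.28 356.4 c 354.34
258 348.44 350.33 c 349.39
259 347.74 350.7 c 349.22
263 348.33 359.45 c 353.89
265 350.5 358.48 c 354.49
267 348.76 359.3 c 354.03
269 348.61 359.33 c 353.97
271 347.82 345.44 c 346.63
273 347.75 345.27 c 346.51
275 347.79 345.5 c 346.64
[354.05942159 250.73952597]
[353.97685915 253.18554642]
[353.70648904 261.20588729]
[353.3143512  272.86649289]
top pin proj
[320.89320542 218.32412803]
[320.5919041  220.51198928]
[[ 87  86  88  86  87  87  85  87  90  85  87  86  84  88  86  93  81  94
   85  85]
 [ 83  84  84  88  85  88  86  82  87  87  85  85  87  87  85  86  85  86
   86  84]
 [ 85  90  87  86  86  89  89  87  88  87  89  86  89  87  85  87  85  87
   84  90]
 [ 87  85  87  84  87  84  88  92 101 102 110  99  98  83  86  86  85  85
   85  85]
 [ 85  87  85  86  91  91 100 118 134 131 130 125 129  98  86  84  86  86
   84  87]
 [ 89  87  85  88
[... 728 characters left out ...]
 116  86
   90  91]
 [ 67  64  86  88  69  67 109 128 133 135 137 137 133 128  88 100 116  81
   86  90]
 [ 64  66  82  87  66  69  68  85 105 124 130 121 101  73  81 115 121  86
   87  91]
 [ 66  66  69  85  80  72  70  70  68  65  69  71  74  76  99 115  99  91
   90  92]
 [ 67  69  69  81  85  84  70  72  71  70  72  76  83  93 112 111  87  88
   92  92]
 [ 65  66  68  71  80  81  84  84  82  82  80  84 106 116 110  94  91  90
   92  93]
 [ 66  67  69  67  62  74  95 102 110 110 107 108 106 112  85  90  92  90
   90  89]
 [ 70  75  70  74  75  73  75  82 106 103 103 101  88  79  88  92  90  89
   91  92]
 [ 88  89  87  87  91  89  91  75  77  72  83  90  91  88  88  91  90  87
   94  91]]
```

>>> {"name": "move_arm", "arguments": {"increments": [-1.8,0.7,0,0,0,0,0,15,0,0,0,0,15,0,0,0,0,4,0,0,0,0,4,0,0,0,0,2,0,0,0,0,0,0,0]}}

```text
time: 7.02
tool_pos: [0.5402, 0.0523, 0.0864]
tool_rot: [-0.0, 0.442, 0.897, -0.0]
contact_force: [0.7, 0.3, -4.1]
gripper_width: 0.419
grasp_force: 61.3
```

>>> {"name": "move_arm", "arguments": {"increments": [0,0,2,0,0,0,0,2,0,0,0,0,2,0,0,0,0,0,0,0]}}

```text
time: 7.35
tool_pos: [0.5399, 0.0523, 0.0801]
tool_rot: [-0.0, 0.442, 0.897, -0.0]
contact_force: [-0.5, -0.3, -2.4]
gripper_width: 0.416
grasp_force: 61.3
```

>>> {"name": "move_arm", "arguments": {"increments": [0,0,3,0,0,0,0,3,0,0,0,0,3,0,0,0,0,3,0,0,0,0,2,0,0,0,0,0,0,0]}}

```text
time: 7.85
tool_pos: [0.5395, 0.0523, 0.0655]
tool_rot: [-0.001, 0.442, 0.897, -0.0]
contact_force: [-0.2, -0.4, -3.4]
gripper_width: 0.418
grasp_force: 61.3
```

```bash
python3 - <<'E'
from h import *
s=grab("side")
b=cv2.resize(s["image"][190:300,290:400],None,fx=5,fy=5,interpolation=cv2.INTER_CUBIC)
cv2.imwrite("pics/on.png",b)
st=manip.state(); q=st["tool_rot"]; print(st["time"],st["tool_pos"],2*np.arctan2(q[2],q[1]),st["contact_force"],st["ft_torque"])
E
```

```text
7.9 [0.5397051  0.0523122  0.06581727] 2.2267506766433325 [-0.07173088  0.04333568 -3.01222252] [ 0.00670415  0.01469575 -0.0252401 ]
```

View pics/on.png

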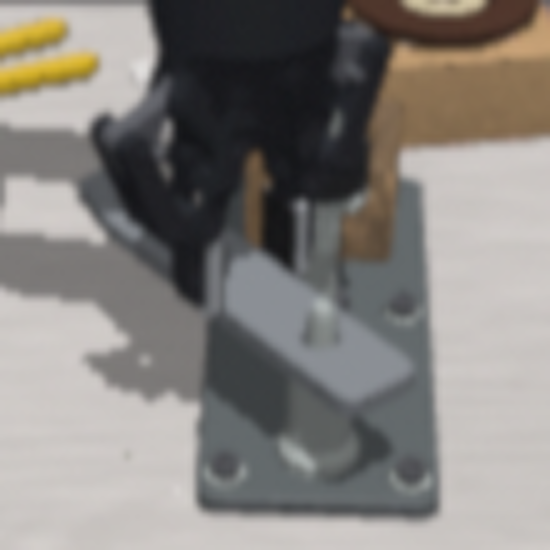

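>>> {"name": "move_arm", "arguments": {"increments": [-0.2,4.2,0,0.0875,0,-0.2,4.2,0,0.0875,0,0,0,0,0,0]}}

```text
time: 8.15
tool_pos: [0.5478, 0.057, 0.0667]
tool_rot: [0.0, 0.519, 0.855, 0.0]
contact_force: [0.7, 0.9, -3.1]
gripper_width: 0.413
grasp_force: 61.3
```

```bash
cat > e.py <<'E'
from h import *
st=manip.state(); q=st["tool_rot"]; y=2*np.arctan2(q[2],q[1]); p=st["tool_pos"]*1000
print(st["time"],p,"th",y-np.pi/2,"eye",p[:2]-48.4*np.array([np.cos(y),np.sin(y)]),"notch",p[:2]+51.6*np.array([np.cos(y),np.sin(y)]),st["contact_force"],st["ft_torque"],"q6",st["joint_pos"][5])
E
python3 e.py
```

```text
8.15 [547.84724078  57.04070255  66.69432938] th 0.47985321263316827 eye [570.19105097  14.10686804] notch [524.02615388 102.81313769] [ 0.68883772  0.90921064 -3.13355798] [ 0.03045498 -0.00295544  0.04697569] q6 -0.5114128757123714
```

>>> {"name": "move_arm", "arguments": {"increments": [-0.3,4.2,0,0.0875,0,-0.3,4.2,0,0.0875,0,-0.2,4.2,0,0.0875,0,0,0,0,0,0,0,0,0,0,0]}}

```text
time: 8.57
tool_pos: [0.559, 0.0608, 0.0664]
tool_rot: [-0.0, 0.624, 0.781, -0.0]
contact_force: [0.4, 0.7, -4.6]
gripper_width: 0.418
grasp_force: 61.3
```

```bash
python3 e.py
```

```text
8.5667 [559.02688762  60.82617484  66.37468851] th 0.22225415459993436 eye [569.69564592  13.61666737] notch [547.65275687 111.15697207] [ 0.42320862  0.68653099 -4.56701262] [ 0.03667719 -0.00770339  0.02394243] q6 -0.24610119247030032
```

>>> {"name": "move_arm", "arguments": {"increments": [-0.2,4.2,0.4,0.088,0,-0.2,4.2,0,0.088,0,-0.2,4.2,0,0.088,0,0,0,0,0,0,0,0,0,0,0]}}

```text
time: 8.98
tool_pos: [0.5718, 0.062, 0.0661]
tool_rot: [0.0, 0.722, 0.692, 0.0]
contact_force: [1.9, 1.2, -4.2]
gripper_width: 0.415
grasp_force: 61.4
```

```bash
python3 e.py; python3 - <<'E'
from h import *
s=grab("side")
b=cv2.resize(s["image"][180:300,290:410],None,fx=5,fy=5,interpolation=cv2.INTER_CUBIC)
cv2.imwrite("pics/sw.png",b)
E
```

```text
8.9833 [571.76799388  61.9913265   66.11339063] th -0.041224582610408955 eye [569.77328918  13.63244776] notch [573.89457988 113.54748649] [ 1.88226675  1.21588021 -4.15639707] [ 0.19264792 -0.2081656   0.04732478] q6 0.0196701617459233
```

View pics/sw.png

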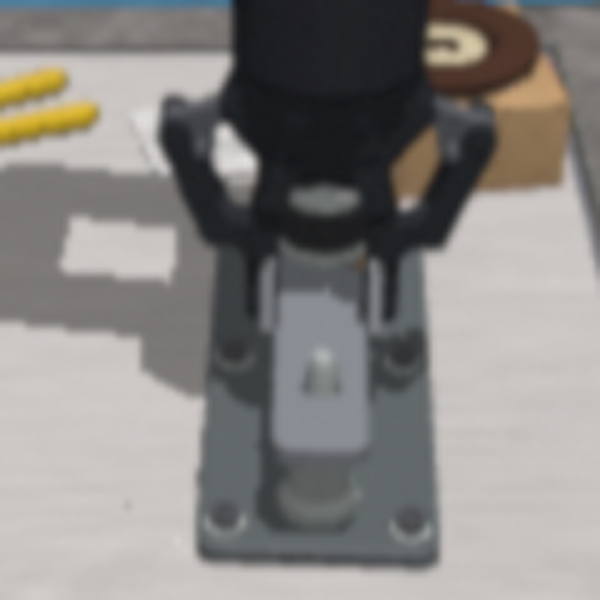

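>>> {"name": "move_arm", "arguments": {"increments": [0,0,1,0,0,0,0,0.7,0,0,0,0,0,0,0]}}

```text
time: 9.28
tool_pos: [0.5717, 0.0621, 0.0643]
tool_rot: [0.0, 0.723, 0.691, 0.0]
contact_force: [1.5, 1.8, -3.2]
gripper_width: 0.414
grasp_force: 61.5
```

>>> {"name": "move_arm", "arguments": {"increments": [0,0,0.5,0,0,0,0,0,0,0]}}

```text
time: 9.45
tool_pos: [0.5717, 0.0621, 0.064]
tool_rot: [0.0, 0.723, 0.691, 0.0]
contact_force: [-0.1, 2.2, -0.5]
gripper_width: 0.418
grasp_force: 61.6
```

>>> {"name": "move_arm", "arguments": {"increments": [0,0,0,0,0.8,0,0,0,0,0.8,0,0,0,0,0.8,0,0,0,0,0.8,0,0,0,0,0.8,0,0,0,0,0.8]}}

```text
time: 9.95
tool_pos: [0.5716, 0.0618, 0.0638]
tool_rot: [0.0, 0.723, 0.691, -0.0]
contact_force: [0.8, -1.5, -0.5]
gripper_width: 0.799
grasp_force: 0.0
```

>>> {"name": "move_arm", "arguments": {"increments": [0,0,-15,0,1,0,0,-30,0,1,0,0,-30,0,1,0,0,-25,0,1,0,0,0,0,1]}}

```text
time: 10.37
tool_pos: [0.5753, 0.0619, 0.1709]
tool_rot: [0.004, 0.723, 0.691, 0.004]
contact_force: [0.0, 0.7, 1.3]
gripper_width: 1.003
grasp_force: 0.0
```

```bash
python3 e.py; python3 - <<'E'
from h import *
s=grab("side")
b=cv2.resize(s["image"][180:300,290:410],None,fx=5,fy=5,interpolation=cv2.INTER_CUBIC)
cv2.imwrite("pics/rel.png",b)
E
```

```text
10.3667 [575.33011122  61.88696746 170.90196989] th -0.045369675661457665 eye [573.13497218  13.53677237] notch [577.67038341 113.43386965] [0.0309668  0.68490326 1.29185052] [ 0.04461271 -0.0134725   0.00500128] q6 0.024017058485984042
```

View pics/rel.png

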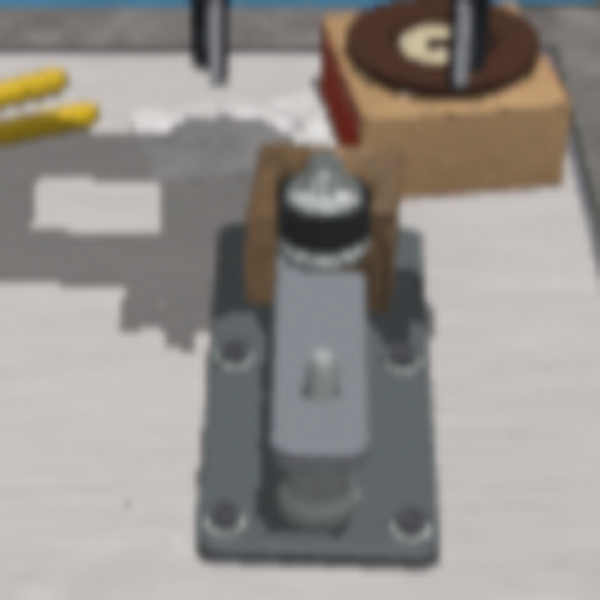

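```bash
python3 - <<'E'
from h import *
s=grab("side")
def ony(u,v,y):
    e,d=ray(s,u,v); return (e+d*(y-e[1])/d[1])*1000
P=lambda a,b,u0,v0:((a+.5)/5-.5+u0,(b+.5)/5-.5+v0)
print("grasp: TCP z4",ony(*P(400,380,175,330),-.285),ony(*P(367,387,175,330),-.278))
for a,b in((268,332),(385,332)): print("swing TCP z66.1",ony(*P(a,b,290,180),.051))
for a,b in((218,84),(463,88)): print("open TCP z170.9",ony(*P(a,b,290,180),.051))
# nut/washer: dark rim at crop
for n,a,b in(("rim top edge front",323,200),("rim bot front",323,250),("washer bottom front",323,265)): print(n,ony(*P(a,b,290,180),.0935))
E
python3 e.py
```

```text
grasp: TCP z4 [ 407.09249933 -285.           10.62936572] [ 394.46643883 -278.           -2.88376334]
swing TCP z66.1 [548.57537939  51.          71.4073063 ]
swing TCP z66.1 [596.75627982  51.          71.40685145]
open TCP z170.9 [527.83087568  51.         188.00662209]
open TCP z170.9 [621.57614367  51.         185.98821584]
rim top edge front [571.89441628  93.5        108.93654512]
rim bot front [572.58588558  93.5         83.91489863]
washer bottom front [572.79709942  93.5         76.25953207]
10.4667 [572.51034198  61.88480709 165.33920086] th -0.04545314025851632 eye [570.31116742  13.53479539] notch [574.85491651 113.43151378] [0.2858061  0.13786908 0.16917805] [0.04555448 0.00397337 0.0197749 ] q6 0.023989444910865302
```

>>> {"name": "move_arm", "arguments": {"increments": [26,-0.4,0,-0.12,1,0,0,0,-0.12,1,0,0,0,-0.12,1,0,0,0,-0.12,1,0,0,0,-0.12,1,0,0,0,-0.12,1,0,0,0,-0.12,1,0,0,0,-0.12,1]}}

```text
time: 11.13
tool_pos: [0.571, 0.0879, 0.1611]
tool_rot: [-0.002, 0.319, 0.948, -0.001]
contact_force: [0.0, 0.3, -1.0]
gripper_width: 0.996
grasp_force: 0.0
```

>>> {"name": "move_arm", "arguments": {"increments": [0,0,0,-0.12,1,0,0,0,-0.12,1,0,0,0,-0.12,1,0,0,0,-0.12,1,0,0,0,-0.12,1,0,0,0,0,1,0,0,0,0,1,0,0,0,0,1]}}

```text
time: 11.8
tool_pos: [0.5717, 0.0879, 0.1624]
tool_rot: [-0.001, 0.029, 1.0, -0.0]
contact_force: [-0.5, 0.1, 0.6]
gripper_width: 0.996
grasp_force: 0.0
```

```bash
python3 e.py; python3 - <<'E'
from h import *
# stud position & nut x in side view, unobstructed rel frame colours: measure dark rim extents
f=grab("side"); t=grab("top")
g=cv2.cvtColor(f["image"],cv2.COLOR_BGR2GRAY)
m=(g[205:240,335:375]<60).astype(np.uint8)
n,l,st,c=cv2.connectedComponentsWithStats(m); 
for i in range(1,n):
    if st[i,4]>20: print(st[i],c[i]+[335,205])
for z in(.08,.09,.1,.11): print(z,proj(f,[.5737,.1137,z]))
E
```

```text
11.8 [571.71329537  87.91814239 162.44493987] th 1.511983781254985 eye [620.02961374  85.07325588] notch [520.20250967  90.95112056] [-0.51665424  0.1019294   0.60057866] [-0.00569895 -0.0223373  -0.06216197] q6 -1.4880401005765909
[ 10  11  19  14 131] [353.01526718 224.90076336]
0.08 [354.29413471 225.98166773]
0.09 [354.42330069 222.07609939]
0.1 [354.55412911 218.12406675]
0.11 [354.68665372 214.12468516]
```

>>> {"name": "move_arm", "arguments": {"increments": [0,25.8,0,0,1,0,0,0,0,1,0,0,25,0,1,0,0,25,0,1,0,0,20,0,1,0,0,10,0,1,0,0,0,0,1,0,0,0,0,1]}}

```text
time: 12.57
tool_pos: [0.5738, 0.1136, 0.0837]
tool_rot: [-0.0, 0.028, 1.0, -0.0]
contact_force: [0.4, -0.2, -0.0]
gripper_width: 0.999
grasp_force: 0.0
```

```bash
python3 e.py
```

```text
12.5667 [573.78594156 113.56385299  83.70594766] th 1.514100016964866 eye [622.10817218 110.8212215 ] notch [522.26885271 116.48781549] [ 0.39514386 -0.23089491 -0.00792768] [ 0.00564281  0.02439913 -0.00713155] q6 -1.4458521470283676
```

>>> {"name": "move_arm", "arguments": {"increments": [0,0,7.5,0,1,0,0,0,0,0,0,0,0,0,0,0,0,0,0,0,0,0,0,0,0,0,0,0,0,0,0,0,0,0,0,0,0,0,0,0]}}

```text
time: 13.23
tool_pos: [0.5743, 0.1139, 0.0773]
tool_rot: [0.001, 0.028, 1.0, 0.0]
contact_force: [-1.0, 0.2, 6.4]
gripper_width: 0.457
grasp_force: 60.1
```

```bash
python3 e.py; python3 - <<'E'
from h import *
s=grab("side"); b=cv2.resize(s["image"][170:290,290:410],None,fx=5,fy=5,interpolation=cv2.INTER_CUBIC)
cv2.imwrite("pics/nut.png",b)
E
```

```text
13.2333 [574.34137428 113.91735732  77.28891433] th 1.5145550483562373 eye [622.66484788 111.19671424] notch [522.82296027 116.81787762] [-1.04965063  0.15975267  6.43668119] [ 0.15246042  0.33535895 -0.03635066] q6 -1.4460944924043544
```

View pics/nut.png

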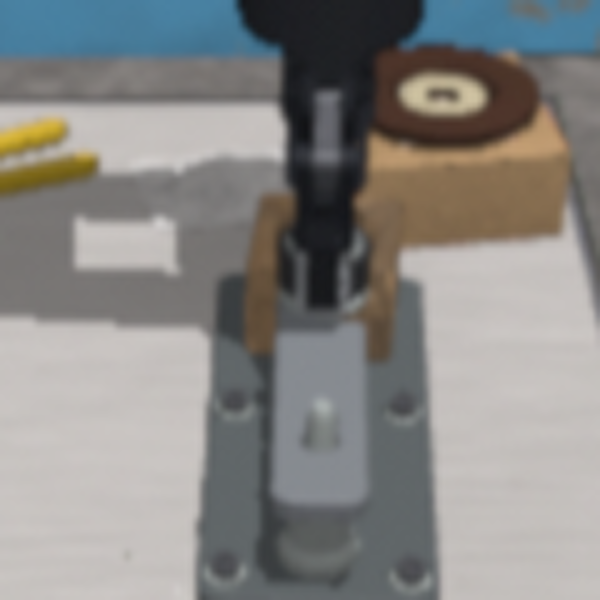

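>>> {"name": "move_arm", "arguments": {"increments": [0,0,0.2,0.12,0,0,0,0.2,0.12,0,0,0,0.2,0.12,0,0,0,0.2,0.12,0,0,0,0.2,0.12,0,0,0,0.2,0.12,0,0,0,0.2,0.12,0,0,0,0.2,0.12,0]}}

```text
time: 13.95
tool_pos: [0.5745, 0.1142, 0.0758]
tool_rot: [0.001, 0.489, 0.872, 0.001]
contact_force: [-0.9, 1.4, 4.5]
gripper_width: 0.456
grasp_force: 60.1
```

>>> {"name": "move_arm", "arguments": {"increments": [0,0,0.2,0.12,0,0,0,0.2,0.12,0,0,0,0.2,0.12,0,0,0,0.2,0.12,0,0,0,0.2,0.12,0,0,0,0.2,0.12,0,0,0,0.2,0.12,0,0,0,0.2,0.12,0]}}

```text
time: 14.62
tool_pos: [0.5749, 0.1142, 0.0742]
tool_rot: [0.0, 0.837, 0.548, 0.001]
contact_force: [0.0, 1.9, 4.7]
gripper_width: 0.461
grasp_force: 60.0
```

```bash
python3 e.py
```

```text
14.6167 [574.87677739 114.2143094   74.24821794] th -0.41127999203054233 eye [555.52728462  69.85039243] notch [595.50557546 161.51137791] [0.02398365 1.86273008 4.65920853] [0.31311648 0.08978785 0.01909288] q6 0.47972009291007484
```

>>> {"name": "move_arm", "arguments": {"increments": [0,0,0.15,0.1,0,0,0,0.15,0.1,0,0,0,0.15,0.1,0,0,0,0.15,0.1,0]}}

```text
time: 14.95
tool_pos: [0.575, 0.1141, 0.0737]
tool_rot: [0.0, 0.929, 0.371, 0.002]
contact_force: [0.0, 1.7, 4.5]
gripper_width: 0.454
grasp_force: 60.0
```

```bash
python3 e.py
```

```text
14.95 [575.02622984 114.1484972   73.68782579] th -0.8103012466732581 eye [539.96067907  80.78733492] notch [612.41016413 149.71535617] [0.00743256 1.71147869 4.4614255 ] [0.2973668  0.02672114 0.06734122] q6 0.8787268452096889
```

>>> {"name": "move_arm", "arguments": {"increments": [0,0,0.15,0.1,0,0,0,0.15,0.1,0]}}

```text
time: 15.12
tool_pos: [0.5751, 0.1141, 0.0736]
tool_rot: [0.0, 0.961, 0.277, 0.002]
contact_force: [0.4, 1.7, 6.0]
gripper_width: 0.459
grasp_force: 60.1
```

```bash
python3 e.py
```

```text
15.1167 [575.07625367 114.07812923  73.59026178] th -1.0102055877437062 eye [534.084301    88.34449722] notch [618.77841808 141.51315841] [0.3892254  1.67805876 5.95585119] [0.19617944 0.08715546 0.06550355] q6 1.0786668149942191
```

>>> {"name": "move_arm", "arguments": {"increments": [0,0,0.15,0.1,0,0,0,0.15,0.1,0]}}

```text
time: 15.28
tool_pos: [0.5752, 0.114, 0.0735]
tool_rot: [0.0, 0.983, 0.181, 0.002]
contact_force: [0.7, 1.5, 4.5]
gripper_width: 0.457
grasp_force: 60.2
```

```bash
python3 e.py
```

```text
15.2833 [575.17092895 114.00751116  73.49854236] th -1.2066727580288885 eye [529.94421475  96.77079678] notch [623.38783913 132.38384301] [0.65755412 1.48397353 4.4565746 ] [0.26624177 0.05371023 0.8019334 ] q6 1.2756968396426358
```

>>> {"name": "move_arm", "arguments": {"increments": [0,0,0.1,0.08,0]}}

```text
time: 15.37
tool_pos: [0.5739, 0.1137, 0.0733]
tool_rot: [0.001, 0.99, 0.142, -0.0]
contact_force: [-7.5, -1.3, 18.6]
gripper_width: 0.458
grasp_force: 61.8
```

```bash
python3 e.py
```

```text
15.3667 [573.88777878 113.65610604  73.30128492] th -1.2861903208023422 eye [527.43479691 100.06638654] notch [623.41203217 128.14431939] [-7.48708265 -1.28540092 18.64048692] [-0.04853297  1.03067496  0.5670756 ] q6 1.355587139421805
```

>>> {"name": "move_arm", "arguments": {"increments": [0,0,0.1,0.08,0]}}

```text
time: 15.45
tool_pos: [0.5752, 0.1139, 0.0734]
tool_rot: [0.0, 0.995, 0.102, 0.002]
contact_force: [0.6, 1.3, -0.2]
gripper_width: 0.456
grasp_force: 62.0
```

```bash
python3 e.py
```

```text
15.45 [575.24699245 113.90535215  73.37074299] th -1.366125336551545 eye [527.85720174 104.06829278] notch [625.76999245 124.39279561] [ 0.6083369   1.26121505 -0.23279599] [-0.05168494  0.09083642  0.59085252] q6 1.4352852171144779
```

>>> {"name": "move_arm", "arguments": {"increments": [0,0,0,0.08,0]}}

```text
time: 15.53
tool_pos: [0.5753, 0.1139, 0.0733]
tool_rot: [0.0, 0.998, 0.063, 0.002]
contact_force: [0.2, 0.9, 5.6]
gripper_width: 0.458
grasp_force: 62.5
```

```bash
python3 e.py
```

```text
15.5333 [575.32529387 113.90596479  73.25120213] th -1.4454354432612397 eye [527.30510756 107.8543776 ] notch [626.52036852 120.35765691] [0.24684612 0.88094394 5.55856046] [ 0.09338897 -0.08065312  0.72182952] q6 1.5147281119800322
```

>>> {"name": "move_arm", "arguments": {"increments": [0,0,0,0.08,0,0,0,0,0.08,0]}}

```text
time: 15.7
tool_pos: [0.576, 0.1138, 0.0732]
tool_rot: [0.0, 1.0, -0.017, 0.003]
contact_force: [15.0, 0.0, -3.9]
gripper_width: 0.462
grasp_force: 61.7
```

```bash
python3 e.py
```

```text
15.7 [575.98776099 113.8024614   73.22473664] th -1.60540007290459 eye [527.61673565 115.47694849] notch [627.55687066 112.01726442] [14.95789777  0.04889694 -3.93032606] [-0.03239374 -2.52456292  0.90292932] q6 1.6747468101769187
```

>>> {"name": "move_arm", "arguments": {"increments": [0,0,0,0.08,0,0,0,0,0.08,0,0,0,0,0,0,0,0,0,0,0,0,0,0,0,0]}}

```text
time: 16.12
tool_pos: [0.5761, 0.1136, 0.0731]
tool_rot: [0.0, 0.995, -0.095, 0.003]
contact_force: [5.5, -0.4, 2.7]
gripper_width: 0.456
grasp_force: 62.6
```

```bash
python3 e.py
```

```text
16.1167 [576.0977062  113.57349308  73.06780846] th -1.761213701966448 eye [528.57252049 122.73410023] notch [626.76505295 103.80722596] [ 5.47184448 -0.35145724  2.72183024] [-0.1268831  -0.93383973  1.04229404] q6 1.8300095243231975
```

>>> {"name": "move_arm", "arguments": {"increments": [0,0,-0.2,-0.12,0,0,0,-0.2,-0.12,0,0,0,-0.2,-0.12,0,0,0,-0.2,-0.12,0,0,0,-0.2,-0.12,0,0,0,-0.2,-0.12,0,0,0,-0.2,-0.12,0,0,0,-0.2,-0.12,0]}}

```text
time: 16.78
tool_pos: [0.5757, 0.1148, 0.0742]
tool_rot: [-0.001, 0.927, 0.376, 0.003]
contact_force: [5.8, 4.3, 1.4]
gripper_width: 0.459
grasp_force: 62.4
```

```bash
python3 e.py
```

```text
16.7833 [575.71111055 114.82462953  74.16276581] th -0.7993608132187546 eye [541.0126366  81.0818391] notch [612.70369847 150.79834825] [5.80412354 4.34680538 1.37567289] [ 0.71855865 -0.98563547 -0.0288245 ] q6 0.8670379139546491
```

>>> {"name": "move_arm", "arguments": {"increments": [0,0,-0.2,-0.12,0,0,0,-0.2,-0.12,0,0,0,-0.2,-0.12,0,0,0,-0.2,-0.12,0,0,0,-0.2,-0.12,0,0,0,0,0,0,0,0,0,0,0,0,0,0,0,0]}}

```text
time: 17.45
tool_pos: [0.575, 0.1153, 0.0751]
tool_rot: [-0.0, 0.776, 0.631, 0.002]
contact_force: [3.6, 5.7, 2.5]
gripper_width: 0.456
grasp_force: 62.6
```

```bash
python3 e.py; python3 - <<'E'
from h import *
# pin u/v check vs strap, washer-strap gap: print side columns below the nut
a=cv2.cvtColor(cv2.imread("pics/side0.png"),cv2.COLOR_BGR2GRAY); f=grab("side"); g=cv2.cvtColor(f["image"],cv2.COLOR_BGR2GRAY)
print(g[222:240,346:364])
r=cv2.cvtColor(f["image"][236:272,338:370],cv2.COLOR_BGR2GRAY); m=((r>128)&(r<150)).astype(np.uint8)
n,l,st,c=cv2.connectedComponentsWithStats(m); print(st[1:],c[1:]+[338,236])
for x in(-.019,.019): print(proj(f,[.5694+x,.0138-.04,.07]))
E
```

```text
17.45 [574.98448422 115.25902488  75.10037144] th -0.20484751173234939 eye [565.13905969  67.87097136] notch [585.48084591 165.78017284] [3.57229696 5.70208068 2.47892089] [ 0.93780961 -0.58813494  0.05123006] q6 0.2727240492759168
[[ 39  53  74 103 128 139 149 167 170 166 162 156 151 140 113  82  56  68]
 [ 36  40  50  64  78  89 100 119 124 124 121 112 104  87  68  52  44  68]
 [ 35  38  39  42  45  52  58  67  71  71  71  65  59  51  45  40  43  71]
 [ 36  37  38  36  36  37  40  40  40  41  41  41  38  39  37  38  43  72]
 [ 36  38  36  36  34  36  36  37  36  37  37  38  38  37  38  37  43  71]
 [ 41  38  37  35  34  36  37  37  36  38  37  37  37  38  38  37  43  72]
 [ 63  51  41  36  34  35  36  36  37  36  37  38  38  38  39  45  50  72]
 [ 92  82  72  54  43  39  39  37  38  37  37  39  42  45  56  72  77  74]
 [109 112 115  92  76  69  63  51  50  56  54  61  73  77  90 111 102  78]
 [115 122 131 120 119 118 108  88  86  99  92 103 123 119 116 126 104  76]
 [125 123 121 124 133 135 130 120 121 128 118 124 141 136 115 107  84  68]
 [131 132 124 122 120 120 121 127 131 130 120 117 122 121 104  88  72  63]
 [133 137 135 132 123 120 122 127 130 127 123 120 118 119 115 106  88  69]
 [132 138 139 138 135 134 134 135 136 135 135 135 134 134 134 129 111  79]
 [133 139 139 139 138 139 139 139 138 138 139 139 139 139 138 136 121  84]
 [134 139 139 139 139 139 139 139 139 138 139 139 139 138 139 137 122  85]
 [134 138 139 138 138 139 139 139 139 139 139 139 139 139 139 137 123  85]
 [134 138 139 139 139 139 138 139 139 139 139 139 139 139 139 136 123  85]]
[[  7   0  18  35 528]] [[353.72537879 252.70075758]]
[344.9387899  269.83787199]
[364.72064817 269.86181415]
```

```bash
python3 -c "
from plant import manip
print(manip.job_done())"
```

```text
the job is handed in; nothing more can be done
None
```

I handed the job in at about 17.5 s: the strap is on the pin, its notch is round the stud, and the nut was bottomed and backed off about 1.56 rad, with the gripper still holding it. I judged the bottoming by the wrist torque and the total turn, not by the nut's own angle, and the hand-in gave no verdict.

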